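# Clear the ear-mould trimming board and the desk around it

### The arm

A 6-joint arm with a two-finger parallel gripper is mounted at the origin on the work surface. World frame = base frame: x ahead of the robot, y to its left, z up, the work surface at z = 0. Lengths are in m, angles in rad, forces in N, time in s.
With the tool pointing down it reaches from about 0.25 to 0.775 m from the base axis. Payload 4 kg.
Tool frame: the origin (TCP) lies between the finger pads; the fingertips stand 11 mm ahead of it and the grasp point (between the pads) lies 8 mm behind it (robot.tip_extent is the z of the fingertips in the tool frame, in m); z points along the fingers, y is the line along which they close (so a half turn about z gives the same grasp; the last joint's range is limited). The gripper opens to 94 mm and grips with 3 to 60 N. Pads are 16 mm wide; open, the fingers measure 119 mm over their backs; the gripper's body (75 mm by 177 mm) begins 78 mm behind the grasp point.
Start: joints at [1.05, 0.087, 1.371, -0, 1.684, -0.103], TCP at [0.223, 0.503, 0.217] pointing down, gripper open.
Joint ranges: [-3.1, 3.1], [-0.76, 2.03], [0.27, 2.55], [-1.08, 4.22], [0.17, 2.65], [-2.57, 2.57]. Speed limits (rad/s): [2.79, 2.79, 3.14, 3.14, 3.14, 3.14].

### API

Orientations are given as [roll, pitch, yaw] about the fixed x, y, z axes, in that order (R = Rz(yaw) Ry(pitch) Rx(roll)).
In Python, from bench import robot, imaging gives the robot as it stands.
- The arm moves only by the shell command python3 -m pendant 'ROWS'. ROWS is JSON, a list of rows, each a list of 7 numbers: the shift along the world's x, y, z in cm, then the turn, a rotation vector about the world's x, y, z in degrees, then the opening, from 0 (shut) to 1 (fully open). In form: [[dx, dy, dz, ax, ay, az, jaw], ...]. A call has 1 to 8 rows; each row shifts and turns the commanded pose from where the row before left it; what a row does not reach is not made up. A row lasts 1/10 s, in which the tool goes at most 50 mm and 8.59 degrees, less where a joint would pass 70% of its speed; a pose out of reach is approached as far as the arm can. A call is refused whole if a number of a shift passes 5 or a number of a turn 8.59, either way. A call with a gripper value outside its range is refused whole. The fingers move at their own pace and stop on an object; the grip force is fixed at half the most. Time passes only in rows, so rows that do not move let the fingers close. It gives the time, the measured TCP pose, the force, the opening and the grip force at its end, in the units of the state.
- robot.get_obs(): the state, without advancing time (a new reading comes with each control period).
- imaging.snapshot(name): name is "side" or "top" or "wrist"; returns the picture (480x640x3 uint8, red, green, blue); there is no depth.
- imaging.camera_params(name): a dict with "camera_matrix" (3x3 intrinsics, pixels), "R" (3x3) and "t" (3): a world point X has camera coordinates R X + t. Camera axes: x right, y down, z forward; pixel columns grow to the right and rows downward; lengths in m; the calibration is good to about 2 mm. A picture is of the moment at which its call begins: read the wrist's pose just before it. camera_params takes no time and is no camera call; for the wrist camera it gives the pose at the moment of the call.
- robot.close_job(): hands the job in; it is judged then, once.
The state is a dict: "time": time; "joint_positions": joint angles; "qvel": joint speeds; "joint_torque": joint torques, N m; "tool_pos": TCP position; "ee_rot": TCP orientation; "wrist_force": force on the tool from outside, world axes, zero at the start; "wrist_torque": the same for the moment, N m; "width": finger opening in m; "finger_force": force on a finger pad.
Only numpy, scipy, OpenCV 4.12 (cv2) and the standard library are available. Lean on these libraries where they do the work, as an engineer would, in place of code of your own. Each camera call takes 0.05 s, during which the arm holds its last target. There are 200 camera calls.

### The job

Clear up at the hearing-test desk: put every crumpled paper ball, on the desk or on the trimming board, into the waste bin, and use the scraper block to push all the hard plastic offcuts over the board's open edge into its catch tray (they are sharp: do not handle them with the gripper). Finally stand the scraper back on its cork pad, upright, lengthwise and wholly on it, and leave the other things on the desk where they are.

Things in the scene. Friction and masses are not known exactly. Their poses are not given: they have to be found in the camera images.
- station: fixed ear-mould trimming station: raised board, black rubber top 50 mm high, clear area local x -125 to 125, y -120 to 100 mm; aluminium fences 14 mm high, 10 mm thick on its -x, +x and -y sides; open edge at y = +100 mm, where the lower catch tray joins. Origin: on the desk under the board's middle, z up; yaw at most about 9 degrees
- board_top (a point): point on the board's top surface, 50 mm above the station's origin
- tray_floor (a point): centre of the steel catch tray's inner floor, 6 mm above the desk; the inside spans station x -130 to 130, y 100 to 210 mm; outer walls 60 mm high
- bin: fixed black open-topped waste bin, 170 x 170 mm, 110 mm high, walls 4 mm; origin at the centre of its underside, z up. It may be on the robot's left or right
- pad: fixed flat cork pad, 190 mm (local x) x 100 mm (y), 4 mm thick, the scraper's place; origin at the centre of its underside
- scraper: loose scraper block: heavy grey foot 140 mm long (local x), 52 mm (y), 22 mm high, with an upright wooden handle on its middle 60 mm (x) x 26 mm (y), from 22 to 77 mm above the foot's underside. Origin: centre of the underside, z up the handle. About 0.3 kg. Starts standing on the cork pad
- ball1: crumpled white paper ball, a lump about 50 mm across and 48 mm high that does not roll; origin at the centre of its underside, z up at the start. If present it lies on the desk. May be absent (None)
- ball2: crumpled white paper ball, a lump about 50 mm across and 48 mm high that does not roll; origin at the centre of its underside, z up at the start. If present it lies on the desk. May be absent (None)
- ball3: crumpled white paper ball, a lump about 50 mm across and 48 mm high that does not roll; origin at the centre of its underside, z up at the start. If present it lies on the desk. May be absent (None)
- ball4: crumpled white paper ball, a lump about 50 mm across and 48 mm high that does not roll; origin at the centre of its underside, z up at the start. If present it lies on the board, near the back fence (-y). May be absent (None)
- ball5: crumpled white paper ball, a lump about 50 mm across and 48 mm high that does not roll; origin at the centre of its underside, z up at the start. If present it lies on the desk. May be absent (None)
- chip1: hard cream plastic ear-mould offcut on the board, a stepped piece 60 x 24 mm, 11 to 18 mm high; origin at the centre of its underside, x along its length. May be absent (None)
- chip2: hard cream plastic ear-mould offcut on the board, a stepped piece 60 x 24 mm, 11 to 18 mm high; origin at the centre of its underside, x along its length. May be absent (None)
- chip3: hard cream plastic ear-mould offcut on the board, a stepped piece 60 x 24 mm, 11 to 18 mm high; origin at the centre of its underside, x along its length. May be absent (None)
- chip4: hard cream plastic ear-mould offcut on the board, a stepped piece 60 x 24 mm, 11 to 18 mm high; origin at the centre of its underside, x along its length. May be absent (None)
- chip5: hard cream plastic ear-mould offcut on the board, a stepped piece 60 x 24 mm, 11 to 18 mm high; origin at the centre of its underside, x along its length. May be absent (None)
- tape: bystander: roll of clear tape standing on its flat side, 68 mm across, 48 mm high; origin at the centre of its underside
- phone: bystander: phone lying on the desk, 155 (x) x 75 (y) x 9 mm; origin at the centre of its underside
- mug: bystander: amber glass mug, 84 mm across, 100 mm high; origin at the centre of its underside
Not all that is in view belongs to the job. What is shaped like the ball1 but orange is not meant. Leave any red look-alike of the ball5 alone.

How it is judged:
By the outcome, as a careful person would: the job done as asked, in the order asked, and still so for the second after the job is handed in, with the robot touching nothing.
Of ball1, ball2, ball3, ball4, ball5 only 3 to 5 are there at a start; the rules pass over those that are not, and their reading is None.
Of chip1, chip2, chip3, chip4, chip5 only 4 to 5 are there at a start; the rules pass over those that are not, and their reading is None.
At some moment in a run one of ball1, ball2, ball3, ball5, scraper may be knocked a few centimetres aside while the robot is not near it.
Once in a run the grip may slacken for a moment while it holds something.
It also fails if it takes over 200 s, if anything falls off the work surface, if the arm or the gripper's body presses on something with over 40 N, if the wrist force passes 120 N, or if a joint passes its speed limit or range.

## Working session

There is one attempt and no reset: what is moved stays moved. The work goes in short steps, Python scripts to look and compute and a shell command to move; the robot and the scene stay as the last step left them, time stands still between calls to the robot, and variables do not carry over. Pictures are saved under pics/ and viewed, at most 14 in all, crops included, and the job is handed in when it is done.

```bash
ls; mkdir -p pics; cat > h.py <<'E'
import numpy as np,cv2
from bench import robot,imaging
def snap(n,f):
    im=imaging.snapshot(n); cv2.imwrite('pics/'+f,im[:,:,::-1]); return im
def cast(n,uv,z,P=None):
    P=P or imaging.camera_params(n); K,R,t=map(np.array,(P['camera_matrix'],P['R'],P['t']))
    uv=np.atleast_2d(uv).astype(float); d=(R.T@np.linalg.inv(K)@np.c_[uv,np.ones(len(uv))].T).T; c=-R.T@t
    return c+d*((z-c[2])/d[:,2])[:,None]
def proj(n,X,P=None):
    P=P or imaging.camera_params(n); K,R,t=map(np.array,(P['camera_matrix'],P['R'],P['t']))
    p=(K@(R@np.atleast_2d(X).T+t.reshape(3,1))).T; return p[:,:2]/p[:,2:]
E
python3 - <<'E'
from h import *
snap('top','top0.png');snap('side','side0.png')
for n in('top','side'):
    P=imaging.camera_params(n);R=np.array(P['R']);print(n,-R.T@np.array(P['t']),R[2])
print(robot.get_obs())
E
```

```text
pics
top [0.35609846 0.00575146 1.14246057] [ 0.10149034 -0.00564373 -0.99482052]
side [-0.20226164  1.09054164  0.83827415] [ 0.4438198  -0.72125263 -0.53180695]
{'time': 0.1, 'joint_positions': array([ 1.04992950e+00,  8.78760091e-02,  1.37208490e+00, -1.34246353e-05,
        1.68364154e+00, -1.03069584e-01]), 'qvel': array([ 0.0004262 ,  0.00027592, -0.00251474, -0.00083795, -0.00078872,
       -0.00073253]), 'joint_torque': array([ 2.53743347e-03, -3.41254413e+01, -3.03299940e+01,  7.20587187e-02,
        3.04746337e-02, -1.02506822e-04]), 'tool_pos': array([0.22291279, 0.50227332, 0.21543325]), 'ee_rot': array([-3.13959215e+00, -1.93510890e-04,  2.72379372e+00]), 'wrist_force': array([0.19891091, 0.22078363, 1.07807553]), 'wrist_torque': array([-0.08458503,  0.02203175,  0.00428267]), 'finger_force': 0.0, 'width': 0.09410419988483026}
```

View pics/top0.png

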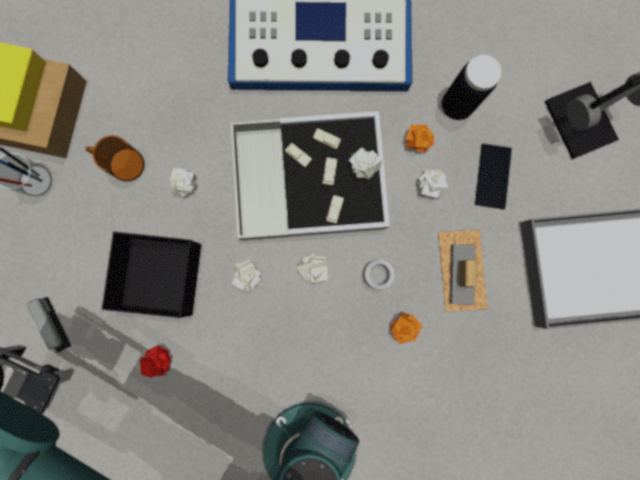

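View pics/side0.png

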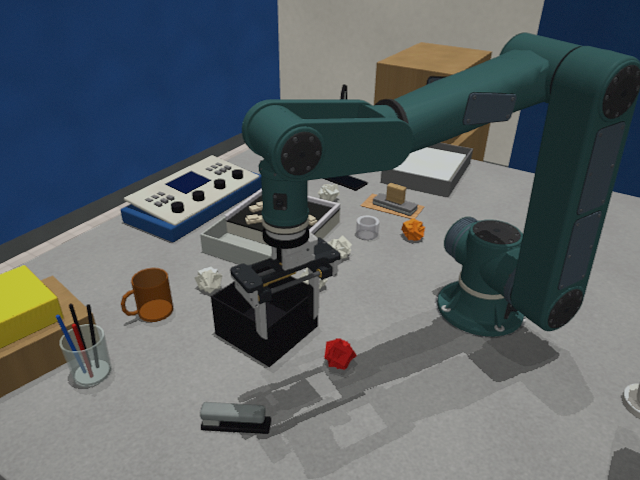

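Top view: white balls at (182,181), (247,276), (314,268), (432,184) on the desk and (365,164) on the board. Four chips at (298,154), (327,138), (330,171), (335,209). The bin is at (152,274), the pad with the scraper at (463,272). The orange and red lumps are decoys.

```bash
cat >> h.py <<'E'
def blobs(im,box,thr=150,sat=60,amin=60):
    x0,y0,x1,y1=box; hsv=cv2.cvtColor(im,cv2.COLOR_RGB2HSV)
    m=((hsv[...,2]>thr)&(hsv[...,1]<sat)).astype('uint8'); k=np.zeros_like(m); k[y0:y1,x0:x1]=m[y0:y1,x0:x1]
    out=[]
    for c in cv2.findContours(k,0,2)[0]:
        a=cv2.contourArea(c)
        if a>amin:
            M=cv2.moments(c); out.append((M['m10']/M['m00'],M['m01']/M['m00'],a,c))
    return out
E
python3 - <<'E'
from h import *
im=cv2.imread('pics/top0.png')[:,:,::-1].copy()
np.set_printoptions(precision=4,suppress=True)
def hull(b,z):
    (c,s,a)=cv2.minAreaRect(b[3]); X=cast('top',cv2.boxPoints((c,s,a)),z); return X
for nm,box,z,thr in [('b',(160,155,205,205),.024,185),('b',(225,250,270,300),.024,185),('b',(292,248,335,290),.024,185),('b',(412,162,452,205),.024,185),('board',(345,143,380,183),.074,150),('chips',(284,122,345,226),.064,120)]:
    for b in blobs(im,box,thr,90):
        r=cv2.minAreaRect(b[3]); X=cast('top',cv2.boxPoints(r),z)
        e=X[1]-X[0],X[2]-X[1]; e=sorted(e,key=np.linalg.norm)
        print(nm,np.round(b[:3],1),cast('top',b[:2],z)[0],[round(np.linalg.norm(q)*1e3) for q in e],round(np.degrees(np.arctan2(e[1][1],e[1][0]))))
hsv=cv2.cvtColor(im,cv2.COLOR_RGB2HSV)
# black board
m=((hsv[...,2]<60)).astype('uint8'); m[:, :260]=0;m[:,400:]=0;m[:105]=0;m[245:]=0
c=max(cv2.findContours(cv2.morphologyEx(m,3,np.ones((15,15))),0,2)[0],key=cv2.contourArea);bp=cv2.boxPoints(cv2.minAreaRect(c));print('board',bp,cast('top',bp,.05))
m=((hsv[...,2]<60)).astype('uint8'); m[:, 205:]=0;m[:225]=0;m[325:]=0;m[:,:98]=0
c=max(cv2.findContours(m,0,2)[0],key=cv2.contourArea);bp=cv2.boxPoints(cv2.minAreaRect(c));print('bin',bp,cast('top',bp,.11))
m=((hsv[...,1]>90)&(hsv[...,0]>5)&(hsv[...,0]<25)).astype('uint8'); m[:, :430]=0;m[:,495:]=0;m[:222]=0;m[318:]=0
c=max(cv2.findContours(m,0,2)[0],key=cv2.contourArea);bp=cv2.boxPoints(cv2.minAreaRect(c));print('pad',bp,cast('top',bp,.004))
cr=cv2.resize(im[100:320,220:500],None,fx=2.7,fy=2.7,interpolation=2);cv2.imwrite('pics/crop1.png',cr[:,:,::-1])
E
```

```text
b [180.9 177.5 225. ] [0.6279 0.3094 0.024 ] [40, 51] -108
b [249.1 274.3  98.5] [0.3999 0.1439 0.024 ] [35, 47] -138
b [320.2 272.  107.5] [ 0.4061 -0.0211  0.024 ] [30, 33] -90
b [436.7 179.6 127.5] [ 0.6268 -0.2971  0.024 ] [34, 55] -136
board [365.  160.6 480. ] [ 0.6578 -0.1211  0.074 ] [65, 75] -72
chips [334.6 208.7 252. ] [ 0.5483 -0.0524  0.064 ] [25, 61] -17
chips [285.1 211.6  62.5] [0.5409 0.06   0.064 ] [7, 104] 1
chips [329.5 170.6 245.5] [ 0.6366 -0.0408  0.064 ] [26, 62] -6
chips [297.9 154.3 254. ] [0.6744 0.0318 0.064 ] [26, 61] -129
chips [326.5 137.9 248. ] [ 0.7135 -0.0338  0.064 ] [26, 60] -115
board [[279.7886 124.6482]
 [373.1021 116.2605]
 [382.4326 220.0622]
 [289.1191 228.45  ]] [[ 0.7494  0.0752  0.05  ]
 [ 0.7712 -0.1436  0.05  ]
 [ 0.525  -0.1631  0.05  ]
 [ 0.5043  0.051   0.05  ]]
bin [[102.2683 308.5854]
 [110.8537 231.3171]
 [200.7439 241.3048]
 [192.1585 318.5731]] [[0.3223 0.4435 0.11  ]
 [0.4877 0.4331 0.11  ]
 [0.4671 0.2388 0.11  ]
 [0.3021 0.2523 0.11  ]]
pad [[438.0041 232.2922]
 [478.6175 228.33  ]
 [486.3771 307.8656]
 [445.7636 311.8279]] [[ 0.5033 -0.3028  0.004 ]
 [ 0.5134 -0.4004  0.004 ]
 [ 0.3247 -0.4129  0.004 ]
 [ 0.315  -0.317   0.004 ]]
```

View pics/crop1.png

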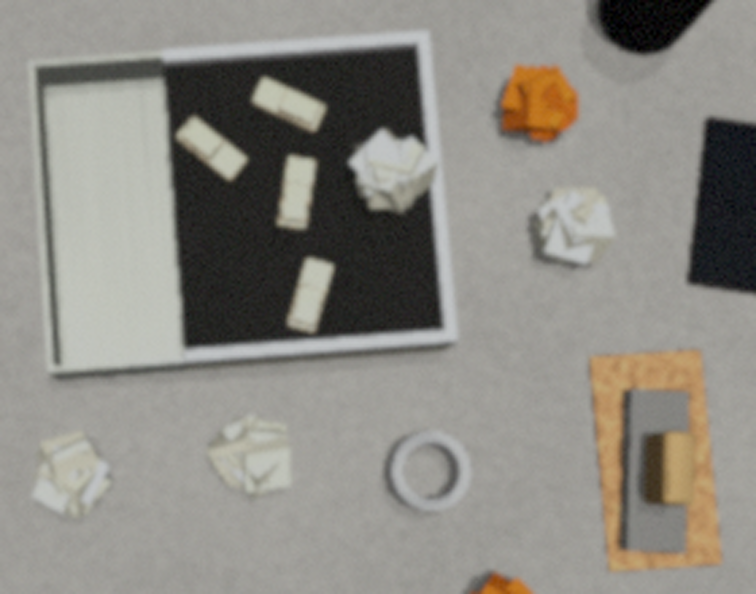

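```bash
python3 - <<'E'
from h import *
np.set_printoptions(precision=4,suppress=True)
f=lambda L:np.array(L)/2.7+[220,100]
C=lambda L,z:cast('top',f(L),z)
print('outer far-right, near-right',C([(430,32),(456,340)],.064)); print('outer tray left top/near',C([(30,63),(52,375)],.060))
print('rubber corners FR,NR',C([(417,45),(440,330)],.064),'edge top,near',C([(165,65),(183,348)],.05))
print('desk balls R,mid,left',C([(574,225),(253,455),(72,475)],.024),cast('top',[182,181],.024))
print('ball4',C([(393,170)],.074))
print('scr foot top',C([(627,390),(687,392),(685,552),(622,549)],.026),'handle',C([(664,433),(691,433),(691,503),(664,503)],.081))
s=lambda z,L:cast('side',L,z)
print('side: balls left,',s(.024,[(209,280),(328,191),(340,247)]))
E
```

```text
outer far-right, near-right [[ 0.7766 -0.1561  0.064 ]
 [ 0.5095 -0.1754  0.064 ]]
outer tray left top/near [[0.7481 0.1875 0.06  ]
 [0.4785 0.1632 0.06  ]]
rubber corners FR,NR [[ 0.765  -0.1448  0.064 ]
 [ 0.5179 -0.1621  0.064 ]] edge top,near [[0.7508 0.0721 0.05  ]
 [0.5033 0.0541 0.05  ]]
desk balls R,mid,left [[ 0.6177 -0.2871  0.024 ]
 [ 0.4142 -0.006   0.024 ]
 [ 0.3962  0.1495  0.024 ]] [[0.6196 0.3065 0.024 ]]
ball4 [[ 0.6522 -0.1223  0.074 ]]
scr foot top [[ 0.472  -0.3295  0.026 ]
 [ 0.4706 -0.3816  0.026 ]
 [ 0.333  -0.3758  0.026 ]
 [ 0.3353 -0.3219  0.026 ]] handle [[ 0.431  -0.3426  0.081 ]
 [ 0.4311 -0.3648  0.081 ]
 [ 0.3739 -0.3631  0.081 ]
 [ 0.3738 -0.341   0.081 ]]
side: balls left, [[ 0.6153  0.3028  0.024 ]
 [ 0.6229 -0.2969  0.024 ]
 [ 0.4124 -0.0165  0.024 ]]
```

```bash
R="[0,0,0,0,0,-8.25,0.8]"; python3 -m pendant '[[0,0,0,0,0,-8.25,0.8],[0,0,0,0,0,-8.25,0.8],[0,0,0,0,0,-8.25,0.8],[0,0,0,0,0,-8.25,0.8],[0,0,0,0,0,-8.25,0.8],[0,0,0,0,0,-8.25,0.8],[0,0,0,0,0,-8.25,0.8],[0,0,0,0,0,-8.25,0.8]]'
```

```text
time: 0.9
tool_pos: [0.223, 0.5024, 0.2158]
ee_rot: [-3.141, 0.001, 1.566]
wrist_force: [0.2, 0.0, -0.2]
width: 0.0749
finger_force: 0.0
```

```bash
python3 -m pendant '[[4.9,-2.5,0,0,0,0,0.8],[4.9,-2.5,0,0,0,0,0.8],[4.9,-2.5,0,0,0,0,0.8],[4.9,-2.5,0,0,0,0,0.8],[4.9,-2.5,0,0,0,0,0.8],[4.9,-2.5,0,0,0,0,0.8],[4.9,-2.5,0,0,0,0,0.8],[5,-2.3,0,0,0,0,0.8]]';python3 -m pendant '[[0,0,-5,0,0,0,0.8],[0,0,-5,0,0,0,0.8],[0,0,-4,0,0,0,0.8],[0,0,0,0,0,0,0.8]]'
```

```text
time: 1.7
tool_pos: [0.5817, 0.3213, 0.2159]
ee_rot: [-3.141, 0.0, 1.572]
wrist_force: [-1.0, 1.5, 0.2]
width: 0.0757
finger_force: 0.0
time: 2.1
tool_pos: [0.5752, 0.3201, 0.067]
ee_rot: [-3.126, 0.007, 1.572]
wrist_force: [-0.2, -0.8, -0.7]
width: 0.0751
finger_force: 0.0
```

```bash
python3 -m pendant '[[2.1,-0.8,0.5,0,0,0,0.8],[2.1,-0.8,0,0,0,0,0.8],[0,0,0,0,0,0,0.8]]'; python3 - <<'E'
from h import *
im=snap('wrist','w1.png'); print(proj('wrist',[[.618,.305,.024]]))
E
```

```text
time: 2.4
tool_pos: [0.6256, 0.306, 0.0845]
ee_rot: [3.136, -0.001, 1.57]
wrist_force: [0.7, -0.7, -0.4]
width: 0.0751
finger_force: 0.0
[[307.1944724  267.93683471]]
```

View pics/w1.png

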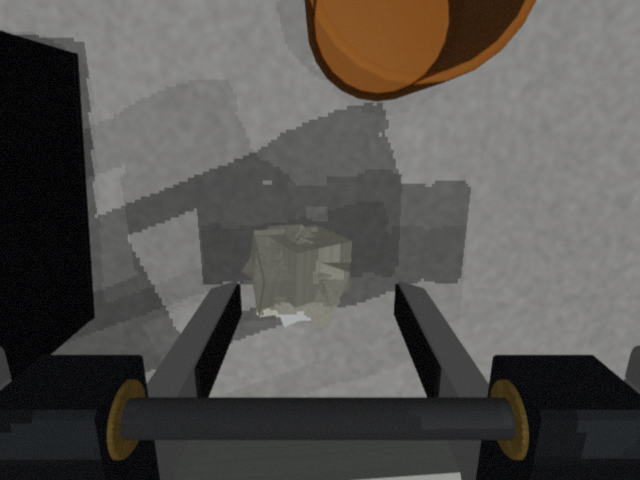

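Wrist view: the ball sits at (300,270), between the fingers and close to the prediction (307,268). The mug is well clear.

```bash
python3 -m pendant '[[-0.8,0,-3,0,0,0,0.8],[0,0,-3.2,0,0,0,0.8],[0,0,0,0,0,0,0.8]]';python3 -m pendant '[[0,0,0,0,0,0,0.2],[0,0,0,0,0,0,0.2],[0,0,0,0,0,0,0.2],[0,0,0,0,0,0,0.2],[0,0,0,0,0,0,0.2]]'
```

```text
time: 2.75
tool_pos: [0.6101, 0.3062, 0.0151]
ee_rot: [-3.132, 0.003, 1.573]
wrist_force: [-0.3, -0.4, -0.4]
width: 0.0749
finger_force: 0.0
time: 3.25
tool_pos: [0.6158, 0.3075, 0.0223]
ee_rot: [3.138, -0.002, 1.572]
wrist_force: [-0.4, 1.4, 6.3]
width: 0.0624
finger_force: 30.0
```

```bash
python3 -m pendant '[[0,0,4,0,0,0,0.2],[0,0,4.5,0,0,0,0.2],[0,0,4.5,0,0,0,0.2],[0,0,4.5,0,0,0,0.2],[-3,1,0,0,0,0,0.2],[-3,2,0,0,0,0,0.2],[-4,2,0,0,0,0,0.2],[-4,2,0,0,0,0,0.2]]';python3 -m pendant '[[-4.5,1,0,0,0,0,0.2],[0,0,0,0,0,0,0.2],[0,0,0,0,0,0,0.2]]'
```

```text
time: 4.05
tool_pos: [0.4731, 0.3769, 0.1944]
ee_rot: [-3.141, 0.0, 1.571]
wrist_force: [0.6, 1.0, -0.6]
width: 0.0626
finger_force: 30.0
time: 4.35
tool_pos: [0.4287, 0.387, 0.1949]
ee_rot: [3.14, 0.0, 1.574]
wrist_force: [0.3, 0.0, 1.2]
width: 0.0626
finger_force: 30.0
```

```bash
cat > wb.py <<'E'
# wrist look: white blobs, cast to plane z, print offset to tool
import sys
from h import *
z=float(sys.argv[1]); o=robot.get_obs(); P=imaging.camera_params('wrist'); im=snap('wrist',sys.argv[2])
hsv=cv2.cvtColor(im,cv2.COLOR_RGB2HSV); g=float(sys.argv[3]) if len(sys.argv)>3 else 150
print('tool',np.round(o['tool_pos'],3),'w',round(o['width'],3))
for u,v,a,c in blobs(im,(60,0,580,479),g,75,600):
    x,y,w,h=cv2.boundingRect(c); q=cast('wrist',[[x+w/2,y+h/2],[x,y+h/2],[x+w,y+h/2],[x+w/2,y],[x+w/2,y+h]],z,P)
    print((x,y,w,h),'mid',np.round(q[0],3),'dxy cm',np.round(100*(q[0]-o['tool_pos'])[:2],1),'size mm',np.round(1e3*np.linalg.norm(q[1]-q[2])),np.round(1e3*np.linalg.norm(q[3]-q[4])))
E
python3 -m pendant '[[0,0,-3.5,0,0,0,0.2],[0,0,-3.5,0,0,0,0.2],[0,0,0,0,0,0,0.2],[0,0,0,0,0,0,0.85],[0,0,0,0,0,0,0.85],[0,0,0,0,0,0,0.85],[0,0,4,0,0,0,0.95],[0,0,3,0,0,0,0.95]]';python3 -m pendant '[[0,-3,0,0,0,0,0.95],[-0.5,-4,0,0,0,0,0.95],[-0.5,-4,0,0,0,0,0.95],[-0.5,-4,0,0,0,0,0.95],[-0.5,-4,0,0,0,0,0.95],[-0.5,-4,0,0,0,0,0.95],[-0.8,-0.8,0,0,0,0,0.95],[0,0,0,0,0,0,0.95]]'; python3 -m pendant '[[0,0,-2,0,0,0,0.95],[0,0,-2,0,0,0,0.95],[0,0,0,0,0,0,0.95],[0,0,0,0,0,0,0.95]]'; python3 wb.py .024 w2.png
```

```text
time: 5.15
tool_pos: [0.4298, 0.387, 0.1972]
ee_rot: [3.14, -0.001, 1.572]
wrist_force: [0.2, 0.2, 0.6]
width: 0.0888
finger_force: 0.0
time: 5.95
tool_pos: [0.3965, 0.1482, 0.1962]
ee_rot: [3.138, -0.001, 1.569]
wrist_force: [0.0, 0.0, -0.5]
width: 0.0893
finger_force: 0.0
time: 6.35
tool_pos: [0.3966, 0.1498, 0.155]
ee_rot: [3.141, -0.0, 1.573]
wrist_force: [-1.0, 0.3, 0.4]
width: 0.0895
finger_force: 0.0
tool [0.397 0.15  0.155] w 0.09
(445, 217, 135, 110) mid [0.553 0.119 0.024] dxy cm [15.6 -3.1] size mm 108.0 95.0
```

View pics/w2.png

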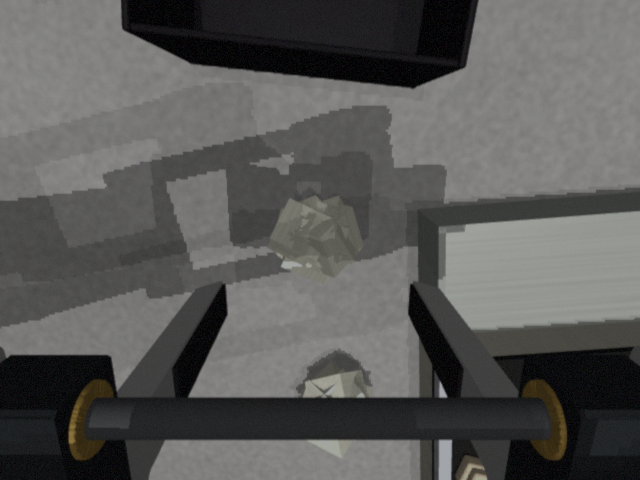

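The ball at (317,237) is shaded and slightly warm against neutral grey, so I'll mask it by R-B from here. The next ball is partly visible at (337,400).

```bash
cat > wb.py <<'E'
# wrist look: warm-white blobs (R-B) near the tool axis, cast to plane z, offset to tool
import sys
from h import *
z=float(sys.argv[1]); o=robot.get_obs(); P=imaging.camera_params('wrist')
if len(sys.argv)>3: im=cv2.imread('pics/'+sys.argv[2])[:,:,::-1].copy()
else: im=snap('wrist',sys.argv[2])
b=cv2.GaussianBlur(im,(7,7),0).astype(int); d=b[...,0]-b[...,2]
m=((d>8)&(d<70)).astype('uint8'); m[:, :60]=0; m[:,580:]=0; m[395:]=0
m=cv2.morphologyEx(m,2,np.ones((5,5)))
print('tool',np.round(o['tool_pos'],3),'w',round(o['width'],3))
for c in cv2.findContours(m,0,2)[0]:
    if cv2.contourArea(c)<1200: continue
    x,y,w,h=cv2.boundingRect(c); q=cast('wrist',[[x+w/2,y+h/2],[x,y+h/2],[x+w,y+h/2],[x+w/2,y],[x+w/2,y+h]],z,P)
    print((x,y,w,h),'mid',np.round(q[0],3),'dxy cm',np.round(100*(q[0]-o['tool_pos'])[:2],1),'size mm',np.round(1e3*np.linalg.norm(q[1]-q[2])),np.round(1e3*np.linalg.norm(q[3]-q[4])))
E
python3 wb.py .024 w2.png old; python3 -c "
from h import *
print(cast('wrist',[[317,237]],.024),proj('wrist',[[.396,.149,.024]]))"
```

```text
tool [0.397 0.15  0.156] w 0.09
(273, 198, 64, 54) mid [0.388 0.157 0.024] dxy cm [-0.9  0.7] size mm 50.0 43.0
[[0.3969993  0.14743752 0.024     ]] [[315.72347066 235.06746623]]
```

```bash
python3 -m pendant '[[0,0,-4.5,0,0,0,0.95],[0,0,-4.5,0,0,0,0.95],[0,0,-3,0,0,0,0.95],[0,0,-1.4,0,0,0,0.95],[0,0,0,0,0,0,0.95],[0,0,0,0,0,0,0.2],[0,0,0,0,0,0,0.2],[0,0,0,0,0,0,0.2]]';python3 -m pendant '[[0,0,0,0,0,0,0.2],[0,0,0,0,0,0,0.2],[0,0,0,0,0,0,0.2],[0,0,4,0,0,0,0.2],[0,0,4.5,0,0,0,0.2],[0,0,4.5,0,0,0,0.2],[0,0,4.5,0,0,0,0.2],[0,0,0,0,0,0,0.2]]'
```

```text
time: 7.2
tool_pos: [0.3977, 0.1492, 0.0222]
ee_rot: [3.138, -0.001, 1.572]
wrist_force: [-1.6, 0.7, 0.3]
width: 0.069
finger_force: 0.1
time: 8.0
tool_pos: [0.3998, 0.1496, 0.2027]
ee_rot: [3.128, -0.003, 1.572]
wrist_force: [1.0, -0.1, 0.7]
width: 0.0625
finger_force: 30.7
```

```bash
python3 -m pendant '[[-0.5,4,0,0,0,0,0.2],[-0.5,4,0,0,0,0,0.2],[-0.5,4,0,0,0,0,0.2],[-0.5,4,0,0,0,0,0.2],[-0.5,4,0,0,0,0,0.2],[-0.5,3.5,0,0,0,0,0.2],[0,0,-3.5,0,0,0,0.2],[0,0,-3.5,0,0,0,0.2]]';python3 -m pendant '[[0,0,-0.5,0,0,0,0.2],[0,0,0,0,0,0,0.2],[0,0,0,0,0,0,0.85],[0,0,0,0,0,0,0.85],[0,0,0,0,0,0,0.85],[0,0,4,0,0,0,0.95],[0,0,4,0,0,0,0.95],[0,0,0,0,0,0,0.95]]'; python3 -m pendant '[[0.5,-5,0,0,0,0,0.95],[0.5,-5,0,0,0,0,0.95],[0.5,-5,0,0,0,0,0.95],[0.5,-5,0,0,0,0,0.95],[0.5,-5,0,0,0,0,0.95],[0.5,-5,0,0,0,0,0.95],[0.5,-5,0,0,0,0,0.95],[0.5,-4.3,0,0,0,0,0.95]]'; python3 -m pendant '[[0,0,-3,0,0,0,0.95],[0,0,0,0,0,0,0.95],[0,0,0,0,0,0,0.95]]';python3 wb.py .024 w3.png; python3 -c "
from h import *
im=snap('top','top2.png'); print(proj('wrist',[[.413,-.008,.024]]))"
```

```text
time: 8.8
tool_pos: [0.366, 0.3851, 0.1242]
ee_rot: [3.141, -0.001, 1.574]
wrist_force: [1.2, -0.1, -1.0]
width: 0.0627
finger_force: 30.7
time: 9.6
tool_pos: [0.3692, 0.386, 0.2088]
ee_rot: [3.13, -0.01, 1.572]
wrist_force: [0.2, 0.3, 0.8]
width: 0.0892
finger_force: 0.0
time: 10.4
tool_pos: [0.406, -0.0099, 0.201]
ee_rot: [3.14, 0.001, 1.571]
wrist_force: [1.0, 0.2, 0.0]
width: 0.0893
finger_force: 0.0
time: 10.7
tool_pos: [0.4057, -0.0073, 0.1704]
ee_rot: [-3.141, -0.0, 1.572]
wrist_force: [-0.2, 0.3, 0.4]
width: 0.0894
finger_force: 0.0
tool [ 0.406 -0.007  0.17 ] w 0.089
(458, 275, 87, 50) mid [ 0.564 -0.07   0.024] dxy cm [15.8 -6.2] size mm 75.0 47.0
(286, 185, 74, 90) mid [ 0.41  -0.008  0.024] dxy cm [ 0.5 -0.1] size mm 60.0 76.0
[[324.58766205 230.24575199]]
```

View pics/top2.png

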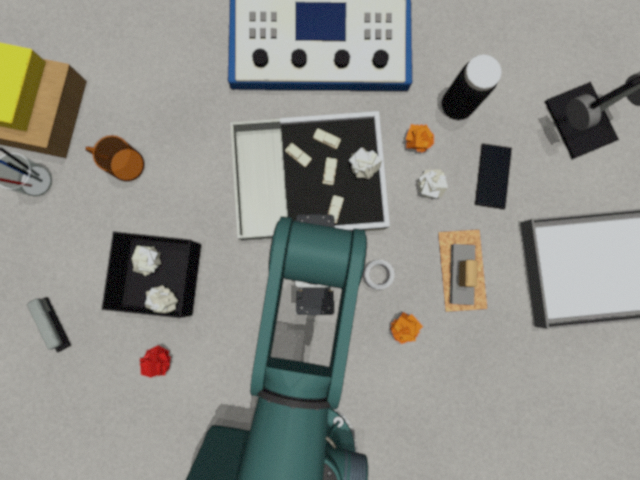

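View pics/w3.png

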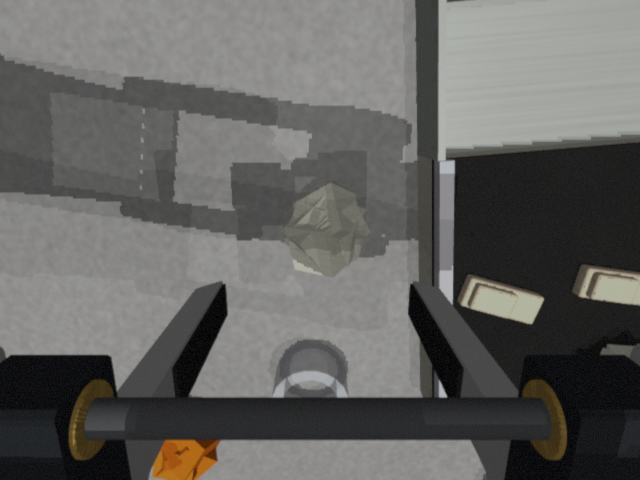

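Two balls are in the bin at (146,260) and (160,299). In the wrist view the next ball is at (327,229), which matches the prediction.

```bash
python3 -m pendant '[[0.8,0,-4.5,0,0,0,0.95],[0,0,-4.5,0,0,0,0.95],[0,0,-4.5,0,0,0,0.95],[0,0,-1.5,0,0,0,0.95],[0,0,0,0,0,0,0.95],[0,0,0,0,0,0,0.2],[0,0,0,0,0,0,0.2],[0,0,0,0,0,0,0.2]]';python3 -m pendant '[[0,0,0,0,0,0,0.2],[0,0,0,0,0,0,0.2],[0,0,0,0,0,0,0.2],[0,0,4.5,0,0,0,0.2],[0,0,4.5,0,0,0,0.2],[0,0,4.5,0,0,0,0.2],[0,0,4.5,0,0,0,0.2],[0,0,0,0,0,0,0.2]]'; python3 -m pendant '[[0.2,5,0,0,0,0,0.2],[0.2,5,0,0,0,0,0.2],[0.2,5,0,0,0,0,0.2],[0.2,5,0,0,0,0,0.2],[0.2,5,0,0,0,0,0.2],[0.2,5,0,0,0,0,0.2],[0,2.5,0,0,0,0,0.2],[0,0,0,0,0,0,0.2]]'
```

```text
time: 11.6
tool_pos: [0.4159, -0.0076, 0.0226]
ee_rot: [3.137, 0.001, 1.572]
wrist_force: [-0.6, 0.6, 0.0]
width: 0.0691
finger_force: 0.1
time: 12.4
tool_pos: [0.4177, -0.0081, 0.2079]
ee_rot: [3.128, 0.002, 1.572]
wrist_force: [0.4, -0.0, 0.7]
width: 0.0605
finger_force: 27.0
time: 13.2
tool_pos: [0.4251, 0.3198, 0.1984]
ee_rot: [-3.139, 0.001, 1.576]
wrist_force: [-0.6, -0.5, -0.1]
width: 0.0603
finger_force: 27.0
```

```bash
python3 -m pendant '[[0,0,-3.5,0,0,0,0.2],[0,0,-3.9,0,0,0,0.2],[0,0,0,0,0,0,0.2],[0,0,0,0,0,0,0.85],[0,0,0,0,0,0,0.85],[0,0,0,0,0,0,0.85],[0,0,4,0,0,0,0.95],[0,0,4,0,0,0,0.95]]'; python3 -m pendant '[[1.5,-4.4,0,0,0,0,0.95],[1.5,-4.4,0,0,0,0,0.95],[1.5,-4.4,0,0,0,0,0.95],[1.5,-4.4,0,0,0,0,0.95],[1.5,-4.4,0,0,0,0,0.95],[1.5,-4.4,0,0,0,0,0.95],[1.5,-4.4,0,0,0,0,0.95],[1.5,-4.4,0,0,0,0,0.95]]'; python3 -m pendant '[[1.3,-4.4,0,0,0,0,0.95],[1.3,-4.4,0,0,0,0,0.95],[1.3,-4.4,0,0,0,0,0.95],[1.3,-4.4,0,0,0,0,0.95],[1.3,-4.4,0,0,0,0,0.95],[1,-4,0,0,0,0,0.95],[0,0,0,0,0,0,0.95],[0,0,0,0,0,0,0.95]]'; python3 wb.py .024 w4.png; python3 -c "
from h import *
print(proj('wrist',[[.620,-.292,.024]]))"
```

```text
time: 14.0
tool_pos: [0.4259, 0.3169, 0.2079]
ee_rot: [-3.141, 0.0, 1.572]
wrist_force: [0.7, 0.1, 0.1]
width: 0.0887
finger_force: 0.0
time: 14.8
tool_pos: [0.5473, -0.0369, 0.2088]
ee_rot: [3.137, 0.001, 1.572]
wrist_force: [0.2, 0.2, 0.9]
width: 0.0893
finger_force: 0.0
time: 15.6
tool_pos: [0.6213, -0.2957, 0.2073]
ee_rot: [3.14, -0.0, 1.57]
wrist_force: [0.2, 0.2, 0.5]
width: 0.0891
finger_force: 0.0
tool [ 0.621 -0.296  0.207] w 0.089
(60, 270, 56, 52) mid [ 0.402 -0.371  0.024] dxy cm [-21.9  -7.5] size mm 53.0 55.0
(273, 176, 75, 69) mid [ 0.616 -0.288  0.024] dxy cm [-0.6  0.8] size mm 67.0 63.0
[[315.37216784 216.11841601]]
```

View pics/w4.png

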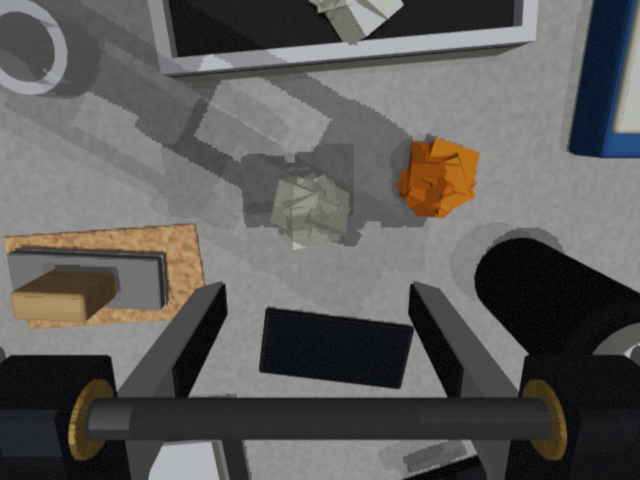

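Ball at (312,211) in the wrist view, so it is at about (0.617,-0.290). The orange decoy is at (440,178) with about 15 mm finger clearance.

```bash
python3 -m pendant '[[-0.4,0.5,-4.5,0,0,0,0.87],[0,0,-4.5,0,0,0,0.87],[0,0,-4.5,0,0,0,0.87],[0,0,-3.5,0,0,0,0.87],[0,0,-1.5,0,0,0,0.87],[0,0,0,0,0,0,0.87],[0,0,0,0,0,0,0.2],[0,0,0,0,0,0,0.2]]';python3 -m pendant '[[0,0,0,0,0,0,0.2],[0,0,0,0,0,0,0.2],[0,0,0,0,0,0,0.2],[0,0,4.5,0,0,0,0.2],[0,0,4.5,0,0,0,0.2],[0,0,4.5,0,0,0,0.2],[0,0,4.5,0,0,0,0.2],[0,0,0,0,0,0,0.2]]'
```

```text
time: 16.45
tool_pos: [0.6192, -0.2905, 0.0253]
ee_rot: [3.136, 0.003, 1.572]
wrist_force: [0.8, -0.1, 0.1]
width: 0.0691
finger_force: 5.0
time: 17.25
tool_pos: [0.6201, -0.2915, 0.2123]
ee_rot: [3.127, 0.009, 1.572]
wrist_force: [-0.2, -0.4, 1.0]
width: 0.0623
finger_force: 30.2
```

```bash
python3 -m pendant '[[-1.8,4.4,0,0,0,0,0.2],[-1.8,4.4,0,0,0,0,0.2],[-1.8,4.4,0,0,0,0,0.2],[-1.8,4.4,0,0,0,0,0.2],[-1.8,4.4,0,0,0,0,0.2],[-1.8,4.4,0,0,0,0,0.2],[-1.8,4.4,0,0,0,0,0.2],[-1.8,4.4,0,0,0,0,0.2]]';python3 -m pendant '[[-1.8,4.2,0,0,0,0,0.2],[-1.8,4.2,0,0,0,0,0.2],[-1.8,4.2,0,0,0,0,0.2],[-1.8,4.2,0,0,0,0,0.2],[-1.8,4.2,0,0,0,0,0.2],[-2,3,0,0,0,0,0.2],[0,0,0,0,0,0,0.2],[0,0,0,0,0,0,0.2]]'
```

```text
time: 18.05
tool_pos: [0.4719, 0.0637, 0.2012]
ee_rot: [3.141, -0.0, 1.571]
wrist_force: [0.5, 0.4, 0.4]
width: 0.0624
finger_force: 30.2
time: 18.85
tool_pos: [0.3628, 0.3023, 0.2011]
ee_rot: [3.142, 0.001, 1.574]
wrist_force: [0.1, 0.2, -0.4]
width: 0.0628
finger_force: 30.2
```

```bash
python3 -m pendant '[[0,0,-3.5,0,0,0,0.2],[0,0,-4,0,0,0,0.2],[0,0,0,0,0,0,0.2],[0,0,0,0,0,0,0.85],[0,0,0,0,0,0,0.85],[0,0,0,0,0,0,0.85],[0,0,4,0,0,0,0.95],[0,0,4,0,0,0,0.95]]'; python3 -m pendant '[[2.6,-4,0,0,0,0,0.95],[2.6,-4,0,0,0,0,0.95],[2.6,-4,0,0,0,0,0.95],[2.6,-4,0,0,0,0,0.95],[2.6,-4,0,0,0,0,0.95],[2.6,-4,0,0,0,0,0.95],[2.6,-4,0,0,0,0,0.95],[2.6,-4,0,0,0,0,0.95]]'; python3 -m pendant '[[2.6,-3.6,0,0,0,0,0.95],[2.6,-3.6,0,0,0,0,0.95],[2.6,-3.6,0,0,0,2.2,0.95],[0,0,0,0,0,2.3,0.95],[0,0,0,0,0,0,0.95],[0,0,0,0,0,0,0.95]]';python3 wb.py .074 w5.png; python3 -c "
from h import *
print(proj('wrist',[[.652,-.122,.074]]))
snap('side','s2.png')"
```

```text
time: 19.65
tool_pos: [0.3628, 0.3015, 0.2074]
ee_rot: [-3.14, 0.001, 1.571]
wrist_force: [0.3, 0.7, 0.6]
width: 0.0884
finger_force: 0.0
time: 20.45
tool_pos: [0.5724, -0.0201, 0.2082]
ee_rot: [3.139, 0.001, 1.571]
wrist_force: [0.6, 1.0, -0.4]
width: 0.0893
finger_force: 0.0
time: 21.05
tool_pos: [0.6493, -0.1258, 0.2075]
ee_rot: [3.14, 0.0, 1.65]
wrist_force: [0.0, 1.1, -0.8]
width: 0.0889
finger_force: 0.0
tool [ 0.649 -0.126  0.208] w 0.089
(281, 187, 79, 89) mid [ 0.652 -0.124  0.074] dxy cm [0.3 0.2] size mm 62.0 72.0
(149, 99, 85, 59) mid [ 0.552 -0.054  0.074] dxy cm [-9.7  7.2] size mm 62.0 41.0
(266, 98, 83, 50) mid [ 0.636 -0.044  0.074] dxy cm [-1.3  8.2] size mm 60.0 35.0
(375, 77, 69, 86) mid [ 0.709 -0.036  0.074] dxy cm [6. 9.] size mm 50.0 60.0
(328, 0, 81, 66) mid [0.673 0.018 0.074] dxy cm [ 2.4 14.4] size mm 55.0 41.0
[[321.00698647 229.41418873]]
```

View pics/w5.png

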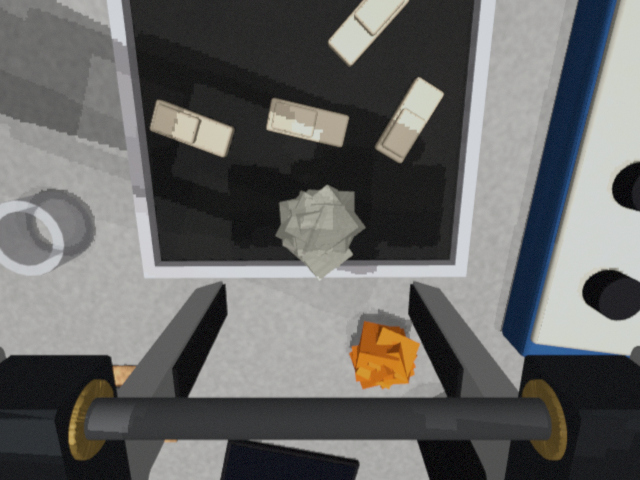

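Ball4 is at (320,228), as predicted, near the back fence. The gripper closes along the fence, so it stays clear.

```bash
python3 -m pendant '[[0.3,0.2,-4.5,0,0,0,0.95],[0,0,-4.5,0,0,0,0.95],[0,0,-3.5,0,0,0,0.95],[0,0,-1,0,0,0,0.95],[0,0,0,0,0,0,0.95],[0,0,0,0,0,0,0.2],[0,0,0,0,0,0,0.2],[0,0,0,0,0,0,0.2]]';python3 -m pendant '[[0,0,0,0,0,0,0.2],[0,0,0,0,0,0,0.2],[0,0,0,0,0,0,0.2],[0,0,4.5,0,0,0,0.2],[0,0,4.5,0,0,0,0.2],[0,0,4.5,0,0,0,0.2],[0,0,0,0,0,0,0.2]]'
```

```text
time: 21.95
tool_pos: [0.6537, -0.1241, 0.0744]
ee_rot: [3.137, 0.002, 1.65]
wrist_force: [0.3, 0.3, 0.3]
width: 0.0686
finger_force: 0.0
time: 22.65
tool_pos: [0.6554, -0.1246, 0.2159]
ee_rot: [3.127, 0.005, 1.65]
wrist_force: [0.8, -0.6, 0.5]
width: 0.0613
finger_force: 26.2
```

View pics/s2.png

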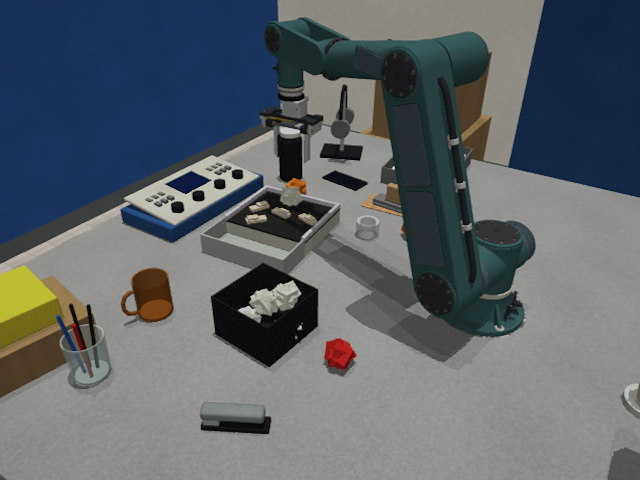

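Four balls are inside the bin. One sits high, at about (290,293). I'll check the bin from above before dropping the fifth.

```bash
python3 -c "
from h import *
im=snap('top','top3.png'); c=im[215:325,90:215]; cv2.imwrite('pics/bin.png',cv2.resize(c,None,fx=4,fy=4)[:,:,::-1])
print(cast('top',[[130,255],[130,300],[170,255],[170,300],[150,277]],.07))"
```

```text
[[0.43979338 0.40457796 0.07      ]
 [0.34005261 0.4002781  0.07      ]
 [0.44027369 0.31548394 0.07      ]
 [0.34047761 0.3120207  0.07      ]
 [0.39102202 0.35813547 0.07      ]]
```

View pics/bin.png

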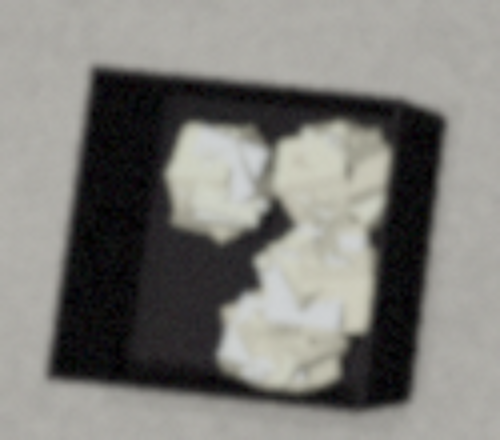

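The bin holds four balls, and the free floor is at crop (180,290), about (0.365,0.39). The fifth goes there.

```bash
python3 -m pendant '[[-2.4,4.3,0,0,0,0,0.2],[-2.4,4.3,0,0,0,0,0.2],[-2.4,4.3,0,0,0,0,0.2],[-2.4,4.3,0,0,0,0,0.2],[-2.4,4.3,0,0,0,0,0.2],[-2.4,4.3,0,0,0,0,0.2],[-2.4,4.3,0,0,0,0,0.2],[-2.4,4.3,0,0,0,0,0.2]]';python3 -m pendant '[[-2.4,4.3,0,0,0,0,0.2],[-2.4,4.3,0,0,0,0,0.2],[-2.4,4.3,0,0,0,0,0.2],[-2.5,4,0,0,0,0,0.2],[0,0,0,0,0,0,0.2],[0,0,0,0,0,0,0.2]]'
```

```text
time: 23.5
tool_pos: [0.4579, 0.2213, 0.2041]
ee_rot: [-3.138, 0.001, 1.65]
wrist_force: [-0.5, 0.1, -0.4]
width: 0.061
finger_force: 26.2
time: 24.1
tool_pos: [0.3619, 0.3893, 0.2042]
ee_rot: [-3.139, 0.003, 1.653]
wrist_force: [0.8, -0.4, 1.1]
width: 0.0611
finger_force: 26.2
```

```bash
python3 -m pendant '[[0,0,-3.5,0,0,0,0.2],[0,0,-4.7,0,0,0,0.2],[0,0,0,0,0,0,0.2],[0,0,0,0,0,0,0.85],[0,0,0,0,0,0,0.85],[0,0,0,0,0,0,0.85],[0,0,4,0,0,0,0.9],[0,0,4,0,0,0,0.9]]'; python3 -m pendant '[[0.2,-4.4,0,0,0,-5.7,0.7],[0.2,-4.4,0,0,0,-5.7,0.7],[0.2,-4.4,0,0,0,-5.7,0.7],[0.2,-4.4,0,0,0,-5.7,0.7],[0.2,-4.4,0,0,0,-5.7,0.7],[0.2,-4.4,0,0,0,-5.7,0.7],[0.2,-4.4,0,0,0,-5.7,0.7],[0.2,-4.4,0,0,0,-5.7,0.7]]';python3 -m pendant '[[0.2,-4.4,0,0,0,-5.7,0.7],[0.2,-4.4,0,0,0,-5.7,0.7],[0.2,-4.4,0,0,0,-5.7,0.7],[0.2,-4.4,0,0,0,-5.7,0.7],[0.2,-4.4,0,0,0,-5.7,0.7],[0.2,-4.4,0,0,0,-5.7,0.7],[0.2,-4.4,0,0,0,-5.7,0.7],[0.2,-4.4,0,0,0,-5.7,0.7]]'; python3 -m pendant '[[0.8,-3.6,0,0,0,-6.1,0.7],[0,0,0,0,0,0,0.7],[0,0,0,0,0,0,0.7]]';python3 -c "
from h import *
snap('wrist','w6.png');im=snap('top','top4.png')"
```

```text
time: 24.9
tool_pos: [0.3633, 0.3891, 0.2065]
ee_rot: [3.141, -0.0, 1.65]
wrist_force: [1.1, 1.5, 0.3]
width: 0.0842
finger_force: 0.0
time: 25.7
tool_pos: [0.38, 0.0355, 0.2073]
ee_rot: [3.137, -0.004, 0.851]
wrist_force: [0.6, 0.2, -0.5]
width: 0.0658
finger_force: 0.0
time: 26.5
tool_pos: [0.3957, -0.3176, 0.2074]
ee_rot: [3.138, -0.004, 0.054]
wrist_force: [1.0, 0.4, 0.1]
width: 0.0659
finger_force: 0.0
time: 26.8
tool_pos: [0.4035, -0.3516, 0.206]
ee_rot: [3.141, -0.002, -0.048]
wrist_force: [-0.5, -0.3, -1.1]
width: 0.0658
finger_force: 0.0
```

View pics/w6.png

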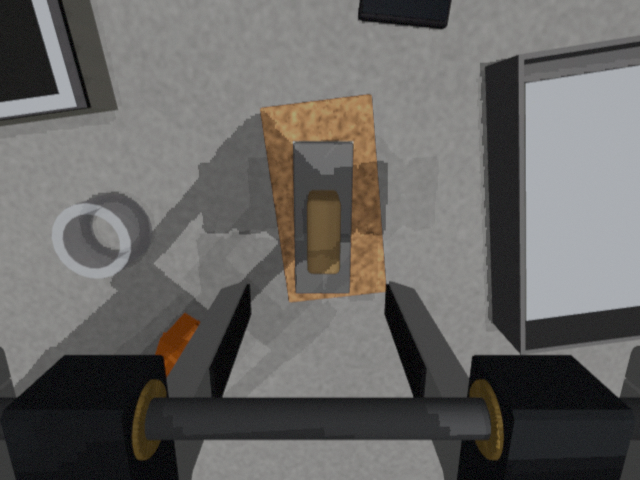

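View pics/top4.png

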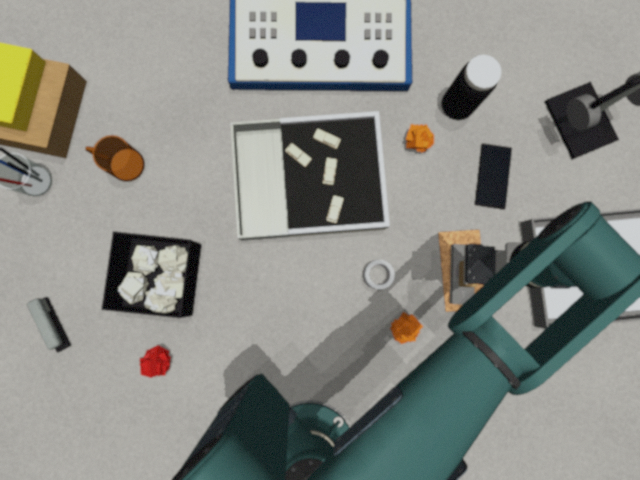

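All five balls are in the bin. In the wrist view the scraper foot's corners are near (294,142), (353,142), (350,293) and (295,293). The pad corners are (261,108), (372,94), (386,290), (290,301).

```bash
python3 - <<'E'
from h import *
np.set_printoptions(precision=4,suppress=True)
F=cast('wrist',[(294,142),(353,142),(350,293),(295,293)],.026);P=cast('wrist',[(261,108),(372,94),(386,290),(290,301)],.004)
print(F,F.mean(0));print(P,P.mean(0));print(robot.get_obs()['ee_rot'])
im=cv2.imread('pics/w6.png')[:,:,::-1].copy();hsv=cv2.cvtColor(im,cv2.COLOR_RGB2HSV)
m=((hsv[...,0]>5)&(hsv[...,0]<25)&(hsv[...,1]>70)).astype('uint8');m[:80]=0;m[310:]=0;m[:,:240]=0;m[:,400:]=0
c=max(cv2.findContours(m,0,2)[0],key=cv2.contourArea);b=cv2.boxPoints(cv2.minAreaRect(c));print(b,cast('wrist',b,.004).mean(0))
E
```

```text
[[ 0.4728 -0.3341  0.026 ]
 [ 0.4705 -0.3841  0.026 ]
 [ 0.332  -0.3783  0.026 ]
 [ 0.3345 -0.3264  0.026 ]] [ 0.4024 -0.3557  0.026 ]
[[ 0.5024 -0.3056  0.004 ]
 [ 0.5096 -0.4034  0.004 ]
 [ 0.324  -0.416   0.004 ]
 [ 0.3164 -0.3191  0.004 ]] [ 0.4131 -0.361   0.004 ]
[ 3.1405 -0.0016 -0.0463]
[[259.488  106.6485]
 [370.7133  93.5631]
 [393.8532 290.2526]
 [282.628  303.3379]] [ 0.4128 -0.3605  0.004 ]
```

```bash
python3 -m pendant '[[-0.1,-0.4,-4.5,0,0,0,0.7],[0,0,-4.5,0,0,0,0.7],[0,0,-4,0,0,0,0.7],[0,0,-2.2,0,0,0,0.7],[0,0,-0.8,0,0,0,0.7],[0,0,0,0,0,0,0.7],[0,0,0,0,0,0,0.7]]';python3 -m pendant '[[0,0,0,0,0,0,0],[0,0,0,0,0,0,0],[0,0,0,0,0,0,0],[0,0,0,0,0,0,0],[0,0,0,0,0,0,0],[0,0,0,0,0,0,0],[0,0,0,0,0,0,0],[0,0,0,0,0,0,0]]'
```

```text
time: 27.6
tool_pos: [0.4033, -0.3553, 0.0467]
ee_rot: [3.139, -0.003, -0.047]
wrist_force: [0.8, 0.4, -0.3]
width: 0.0655
finger_force: 0.0
time: 28.4
tool_pos: [0.4022, -0.3553, 0.0447]
ee_rot: [3.141, -0.0, -0.048]
wrist_force: [0.4, -1.3, -0.0]
width: 0.0261
finger_force: 30.0
```

```bash
python3 -m pendant '[[0,0,2,0,0,0,0],[0,0,3,0,0,0,0],[0,0,4,0,0,0,0],[0,0,3,0,0,0,0],[2,1.5,0,0,0,1.8,0],[3,2.5,0,0,0,1.8,0],[3,2.5,0,0,0,1.8,0],[3,2.5,0,0,0,1.9,0]]';python3 -m pendant '[[3,2.5,0,0,0,0,0],[3,2.5,0,0,0,0,0],[3,2.5,0,0,0,0,0],[3,2.5,0,0,0,0,0],[3,2.5,0,0,0,0,0],[2.3,2.3,0,0,0,0,0],[0,0,0,0,0,0,0],[0,0,0,0,0,0,0]]';python3 -c "
from h import *
im=snap('wrist','w7.png')"
```

```text
time: 29.2
tool_pos: [0.5122, -0.2631, 0.1628]
ee_rot: [-3.139, 0.003, 0.08]
wrist_force: [0.9, -1.0, -3.3]
width: 0.0263
finger_force: 30.0
time: 30.0
tool_pos: [0.6845, -0.1157, 0.1619]
ee_rot: [-3.14, 0.005, 0.081]
wrist_force: [-0.3, -0.9, -4.4]
width: 0.0257
finger_force: 30.0
```

View pics/w7.png

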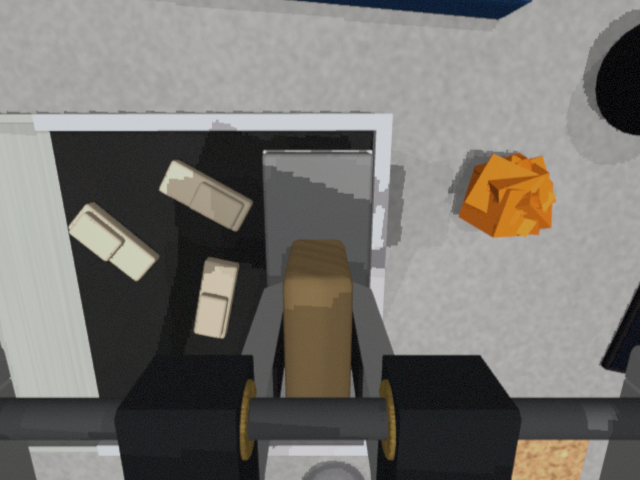

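The scraper is held square to the board (foot at (318,220)), with the chips ahead of it at (205,195), (115,240) and (215,298).

```bash
python3 -m pendant '[[0,0,-3,0,0,0,0],[0,0,-2.5,0,0,0,0],[0,0,-1,0,0,0,0],[0,0,-0.3,0,0,0,0],[0,0,0,0,0,0,0],[0,0,0,0,0,0,0]]'
```

```text
time: 30.65
tool_pos: [0.686, -0.1173, 0.0985]
ee_rot: [3.14, -0.003, 0.079]
wrist_force: [-0.1, 0.7, -4.2]
width: 0.0258
finger_force: 30.0
```

```bash
python3 -m pendant '[[0,0,-0.4,0,0,0,0],[0,0,0,0,0,0,0],[0,0,0,0,0,0,0]]'; python3 -m pendant '[[0,0,-0.2,0,0,0,0],[0,0,0,0,0,0,0]]'
```

```text
time: 30.95
tool_pos: [0.6853, -0.1167, 0.0928]
ee_rot: [3.141, -0.0, 0.08]
wrist_force: [0.7, 0.0, -4.7]
width: 0.0258
finger_force: 30.0
time: 31.15
tool_pos: [0.6854, -0.1167, 0.0907]
ee_rot: [3.141, -0.001, 0.08]
wrist_force: [0.6, 0.3, -1.3]
width: 0.0259
finger_force: 30.0
```

```bash
python3 -m pendant '[[-0.1,1.3,0,0,0,0,0],[-0.1,1.3,0,0,0,0,0],[-0.1,1.3,0,0,0,0,0],[-0.1,1.3,0,0,0,0,0],[-0.1,1.3,0,0,0,0,0],[-0.1,1.3,0,0,0,0,0],[-0.1,1.3,0,0,0,0,0],[-0.1,1.3,0,0,0,0,0]]'; python3 -c "
from h import *
im=snap('wrist','w8.png')"
```

```text
time: 31.95
tool_pos: [0.6771, -0.0117, 0.0907]
ee_rot: [3.141, -0.0, 0.08]
wrist_force: [0.1, -1.8, -2.1]
width: 0.0261
finger_force: 30.0
```

View pics/w8.png

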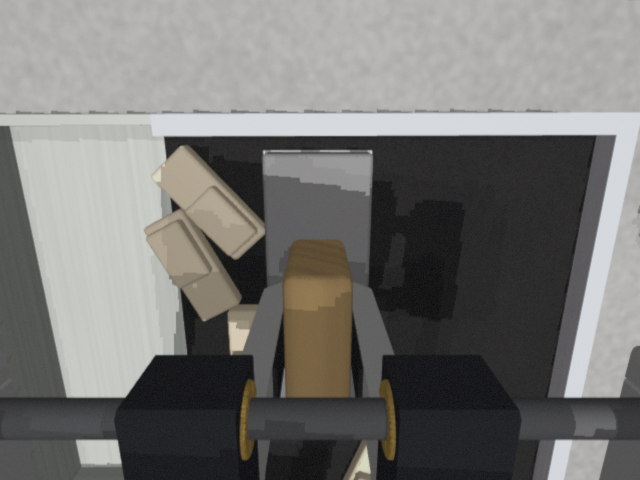

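Chips are being pushed ahead toward the edge: (210,200), (190,265) and one at (240,325). I'll carry on.

```bash
python3 -m pendant '[[-0.1,1.3,0,0,0,0,0],[-0.1,1.3,0,0,0,0,0],[-0.1,1.3,0,0,0,0,0],[-0.1,1.3,0,0,0,0,0],[-0.1,1.3,0,0,0,0,0],[-0.1,1.1,0,0,0,0,0],[0,0,0,0,0,0,0],[0,0,0,0,0,0,0]]'; python3 -c "
from h import *
im=snap('wrist','w9.png')"
```

```text
time: 32.8
tool_pos: [0.6712, 0.0649, 0.0907]
ee_rot: [-3.14, -0.0, 0.081]
wrist_force: [-0.6, 2.3, 0.1]
width: 0.026
finger_force: 30.0
```

View pics/w9.png

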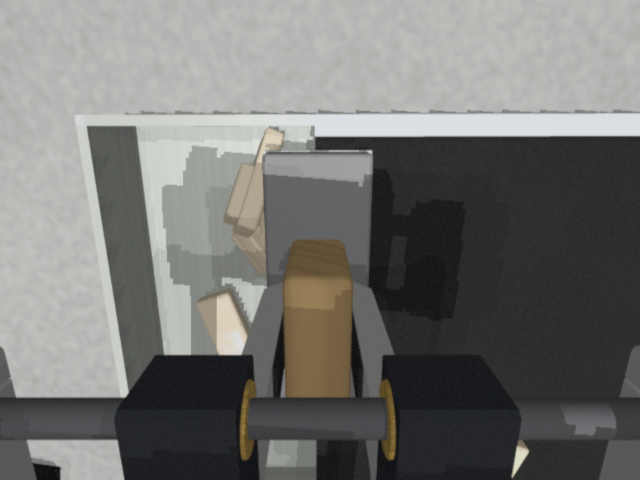

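Three chips have dropped into the tray: (245,190), (250,245) and (225,320). Now the second pass, for the chip on the -x side.

```bash
python3 -m pendant '[[0,0,2,0,0,0,0],[0,0,2.5,0,0,0,0],[-1.5,-3.8,0,0,0,0,0],[-1.5,-3.8,0,0,0,0,0],[-1.5,-3.8,0,0,0,0,0],[-1.5,-3.8,0,0,0,0,0],[-1.6,-3.8,0,0,0,0,0],[0,0,0,0,0,0,0]]';python3 -m pendant '[[0,0,0,0,0,0,0],[0,0,-2,0,0,0,0],[0,0,-1.2,0,0,0,0],[0,0,0,0,0,0,0],[0,0,0,0,0,0,0]]'
```

```text
time: 33.65
tool_pos: [0.5924, -0.1326, 0.1342]
ee_rot: [3.139, 0.004, 0.072]
wrist_force: [0.0, 1.3, -4.5]
width: 0.0257
finger_force: 30.0
time: 34.15
tool_pos: [0.5951, -0.1259, 0.1028]
ee_rot: [-3.141, 0.001, 0.081]
wrist_force: [0.2, -0.0, -3.8]
width: 0.0259
finger_force: 30.0
```

```bash
python3 -m pendant '[[0,0,-0.8,0,0,0,0],[0,0,-0.4,0,0,0,0],[0,0,0,0,0,0,0],[0,0,0,0,0,0,0]]';python3 -m pendant '[[-0.1,1.3,0,0,0,0,0],[-0.1,1.3,0,0,0,0,0],[-0.1,1.3,0,0,0,0,0],[-0.1,1.3,0,0,0,0,0],[-0.1,1.3,0,0,0,0,0],[-0.1,1.3,0,0,0,0,0],[-0.1,1.3,0,0,0,0,0],[-0.1,1.3,0,0,0,0,0]]';python3 -m pendant '[[-0.1,1.3,0,0,0,0,0],[-0.1,1.3,0,0,0,0,0],[-0.1,1.3,0,0,0,0,0],[-0.1,1.3,0,0,0,0,0],[-0.1,1.3,0,0,0,0,0],[-0.1,1.3,0,0,0,0,0],[0,0,0,0,0,0,0],[0,0,0,0,0,0,0]]'
```

```text
time: 34.55
tool_pos: [0.5952, -0.1267, 0.0916]
ee_rot: [3.141, -0.0, 0.08]
wrist_force: [0.3, -0.3, -4.0]
width: 0.0259
finger_force: 30.0
time: 35.35
tool_pos: [0.5871, -0.0216, 0.0915]
ee_rot: [3.141, -0.0, 0.08]
wrist_force: [0.1, -0.5, -4.1]
width: 0.0261
finger_force: 30.0
time: 36.15
tool_pos: [0.5812, 0.0554, 0.0915]
ee_rot: [3.141, 0.0, 0.08]
wrist_force: [-0.1, 0.1, -3.3]
width: 0.0259
finger_force: 30.0
```

```bash
python3 -m pendant '[[0,0,2,0,0,0,0],[0,0,3,0,0,0,0],[0,0,3,0,0,0,0],[-1.5,-3.5,0,0,0,0,0],[-1.5,-3.8,0,0,0,0,0],[-1.5,-3.8,0,0,0,0,0],[-1.5,-3.8,0,0,0,0,0],[-1.5,-3.8,0,0,0,0,0]]';python3 -m pendant '[[-1.5,-3.8,0,0,0,0,0],[-1.5,-3.8,0,0,0,0,0],[-1.5,-3.8,0,0,0,0,0],[-1.5,-3.8,0,0,0,0,0],[-1.5,-3.8,0,0,0,0,0],[-1.8,-3.8,0,0,0,0,0],[0,0,0,0,0,0,0],[0,0,0,0,0,0,0]]';python3 -c "
from h import *
im=snap('top','top5.png'); snap('wrist','w10.png');snap('side','s5.png');c=im[100:250,220:400]; cv2.imwrite('pics/st.png',cv2.resize(c,None,fx=4,fy=4,interpolation=2)[:,:,::-1])"
```

```text
time: 36.95
tool_pos: [0.5052, -0.1339, 0.1717]
ee_rot: [3.141, -0.0, 0.079]
wrist_force: [1.1, 0.0, -3.6]
width: 0.0258
finger_force: 30.0
time: 37.75
tool_pos: [0.4122, -0.361, 0.1713]
ee_rot: [-3.141, 0.0, 0.076]
wrist_force: [-0.2, 0.8, -2.7]
width: 0.0259
finger_force: 30.0
```

View pics/st.png

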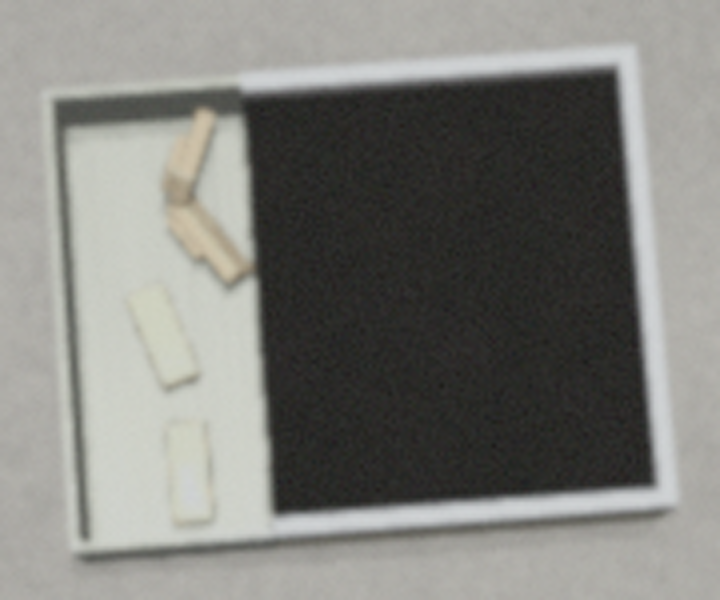

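The board is empty and all four chips are in the tray (st crop: (190,155), (205,240), (163,335), (188,472)). Next is setting the scraper down on its pad.

```bash
python3 -m pendant '[[0.1,0.1,-4,0,0,0,0],[0,0,-4,0,0,0,0],[0,0,-2.5,0,0,0,0],[0,0,-1,0,0,0,0],[0,0,0,0,0,0,0],[0,0,-0.7,0,0,0,0],[0,0,0,0,0,0,0],[0,0,0,0,0,0,0]]'
```

```text
time: 38.7
tool_pos: [0.4149, -0.3594, 0.0509]
ee_rot: [3.14, -0.002, 0.08]
wrist_force: [0.4, -0.3, -4.4]
width: 0.0262
finger_force: 30.0
```

View pics/w10.png

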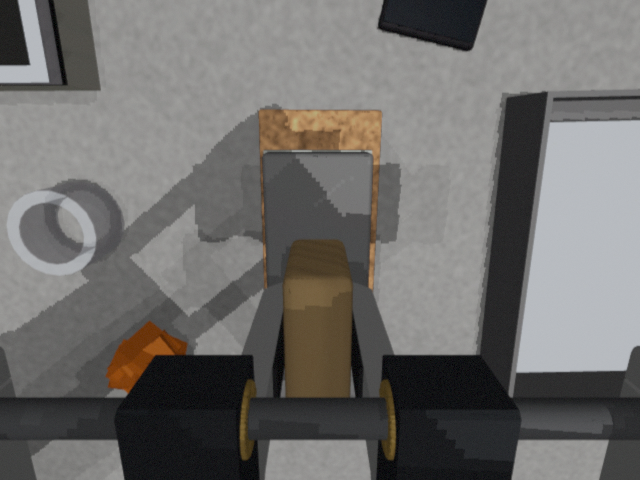

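The foot is centred over the pad and aligned with it (foot columns 263 to 373, pad 260 to 381). I'll lower the last few millimetres until it touches.

```bash
python3 -m pendant '[[0,0,-0.4,0,0,0,0],[0,0,0,0,0,0,0],[0,0,0,0,0,0,0]]';python3 -m pendant '[[0,0,-0.2,0,0,0,0],[0,0,0,0,0,0,0]]'
```

```text
time: 39.0
tool_pos: [0.4141, -0.3588, 0.0455]
ee_rot: [3.142, 0.0, 0.079]
wrist_force: [-0.8, 0.3, -4.3]
width: 0.026
finger_force: 30.0
time: 39.2
tool_pos: [0.4145, -0.3591, 0.0447]
ee_rot: [3.141, -0.001, 0.08]
wrist_force: [-0.2, 1.7, 1.7]
width: 0.0261
finger_force: 30.0
```

Contact. Release slowly, rise and move away, then check.

```bash
python3 -m pendant '[[0,0,0,0,0,0,0.4],[0,0,0,0,0,0,0.6],[0,0,0,0,0,0,0.7],[0,0,0,0,0,0,0.7],[0,0,2,0,0,0,0.7],[0,0,4,0,0,0,0.7],[0,0,4,0,0,0,0.7],[0,0,4,0,0,0,0.7]]';python3 -m pendant '[[0,0,4,0,0,0,0.7],[-2,4,0,0,0,0,0.7],[-2,4,0,0,0,0,0.7],[-2,4,0,0,0,0,0.7],[-2,4,0,0,0,0,0.7],[-2,4,0,0,0,0,0.7],[0,4,0,0,0,0,0.7],[0,0,0,0,0,0,0.7]]';python3 -m pendant '[[0,4,0,0,0,0,0.7],[0,4,0,0,0,0,0.7],[0,4,0,0,0,0,0.7],[0,0,0,0,0,0,0.7],[0,0,0,0,0,0,0.7]]'; python3 -c "
from h import *
im=snap('top','top6.png')"
```

```text
time: 40.0
tool_pos: [0.414, -0.3586, 0.1847]
ee_rot: [-3.141, 0.0, 0.08]
wrist_force: [0.7, -0.3, 0.4]
width: 0.0658
finger_force: 0.0
time: 40.8
tool_pos: [0.3138, -0.1155, 0.2242]
ee_rot: [3.141, -0.003, 0.085]
wrist_force: [-1.0, -0.2, 0.7]
width: 0.0658
finger_force: 0.0
time: 41.3
tool_pos: [0.3145, 0.0012, 0.2236]
ee_rot: [3.14, -0.0, 0.082]
wrist_force: [0.5, 0.1, 0.1]
width: 0.0657
finger_force: 0.0
```

View pics/top6.png

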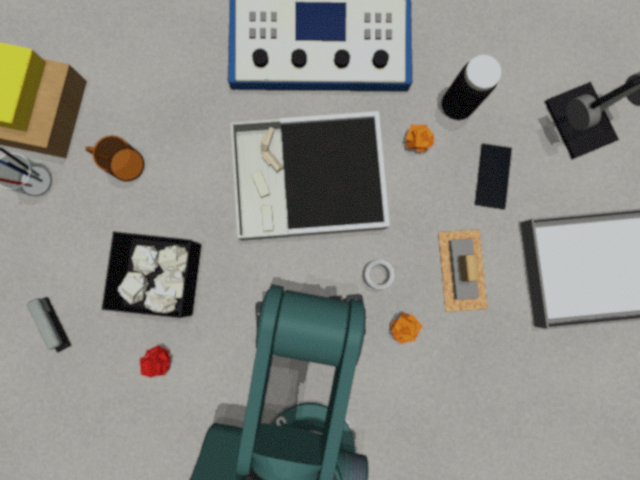

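The scraper stands centred on its pad, the five balls are in the bin, the four chips are in the tray, and the bystanders haven't moved. Handing in.

```bash
python3 -c "
from bench import robot
print(robot.close_job())"
```

```text
the job is handed in; nothing more can be done
None
```

The job is handed in at about 41 s: all five balls are in the bin, all four offcuts in the tray, and the scraper is back upright on its pad with nothing else moved; I did view 19 pictures, over your limit of 14.

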